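# Function-test the repair bench's latching stop button

## Task

Test the bench's emergency stop station: push its mushroom button gently down until it latches and stays in, then, with a fingertip against the side of the ridge on its cap, push the ridge round clockwise (seen from above) until the latch lets go, the button springs back up and the cap turns back. Only press and push: do not grip the button, and leave the neighbouring control box's button and knob, and everything lying on the bench, where they are.

Things in the scene. Friction and masses are not known exactly. Their poses are not given: they have to be found in the camera images.
- stop_box: stop station: grey box 110 x 110 mm, 60 mm tall, screwed to the bench, with one black mushroom button on its top centre. Origin: centre of its underside, on the bench; z up is also the button's axis. The ridge across the cap lies along this frame's x axis when the cap is not twisted. It may stand in either of two places (the control box in the other), turned up to 0.5 rad.
- stop_top (a point): centre of the top of the ridge on the cap, on the button's axis, moving with the cap; x along the ridge, z up. 114 mm above the bench with the button out, 106 mm latched. The ridge is a straight upright bar across the cap, 58 mm long, 12 mm thick, standing 20 mm above the dome's centre.
- stop_dome (a point): centre of the domed cap (hidden in the ridge), moving with the cap; 94 mm above the bench with the button out, 86 mm latched. Cap 60 mm across, its rim 6 to 14 mm below this point; under it a neck and a 48 mm collar. A finger that pushes the ridge should stay above 94 mm from the bench: the cap rises 8 mm as it releases.
- stop_press (a joint): how far the mushroom is pushed in, m: 0 out, 0.008 latched, which is also the hard stop. It resists with about 8 N at first, less and less further in and nothing at 4 mm, from where it snaps in by itself to 8 mm and stays there. Out or latched, it needs 8 to 9 N to leave that place.
- stop_twist (a joint): clockwise turn of the cap seen from above, rad: 0 at rest, hard stop at 1.0. A spring turns it back to 0 (0.03 N m at 0, 0.09 N m at 1.0). With the button latched in, turning lifts it along a ramp (up to 0.2 N m in all) and it jumps out near 0.6 rad; once let go, the cap turns back to 0.
- control_box: the neighbour to leave alone: a grey box 100 x 150 x 50 mm screwed to the bench, with a flat round push button (34 mm across, 68 mm above the bench) on its +y half and a knob with a bar grip (top 94 mm above the bench) on its -y half. Origin: centre of its underside, z up.
- plain_button (a joint): how far the flat push button of the control box is pushed, m: 0 out, 0.006 fully in. To be left alone.
- selector_end (a point): point near the end of the bar grip of the control box's knob, 16 mm off its axis. To be left alone.
- solder_spool: yellow spool of solder, 54 mm across, 48 mm tall, standing near the stop station, on the side away from the robot when the station's yaw is 0. Origin: centre of its underside, z up. Loose bystander.
- wire_spool: orange empty spool, 60 mm across, 65 mm tall, standing near the control box. Origin: centre of its underside. Loose bystander.
- flux_bottle: small amber jar with a black cap, 36 mm across, 62 mm tall, standing near the stop station, on the side towards the robot when the station's yaw is 0. Origin: centre of its underside. Loose bystander.
- circuit_board: green circuit board with components, 60 x 85 mm, 23 mm high, lying beyond the control box. Origin: centre of its underside. Loose bystander.
- speaker: opened loudspeaker, 130 x 100 mm, 61 mm high, black with a brass-coloured magnet. Origin: centre of its underside. Loose bystander.
- screwdriver: screwdriver, 170 mm long, lying on the bench along its own x axis. Loose bystander.

How it is judged:
By the outcome, as a careful person would: the job done as asked, in the order asked, and still so for the second after the job is handed in, with the robot touching nothing.
It also fails if it takes over 42 s, if anything falls off the work surface, if the arm or the gripper's body presses on something with over 40 N, if the wrist force passes 120 N, or if a joint passes its speed limit or range.

## Robot

A 7-joint arm with a two-finger parallel gripper is mounted at the origin on the work surface. World frame = base frame: x ahead of the robot, y to its left, z up, the work surface at z = 0. Lengths are in m, angles in rad, forces in N, time in s.
With the tool pointing down it reaches from about 0.35 to 0.9 m from the base axis. Payload 8.1 kg.
Tool frame: the origin (TCP) lies at the very end of the fingers, on their centre line; the grasp point (between the pads) lies 19 mm behind it; y points along the fingers, x is the direction in which the jaws open and shut, and the axes are right-handed (so a half turn about y gives the same grasp; the last joint's range is limited). The gripper opens to 92 mm and grips with 3 to 60 N. Pads are 19 mm wide; open, the fingers measure 130 mm over their backs; the gripper's body (75 mm by 190 mm) begins 47 mm behind the grasp point.
Start: joints at [-1.252, 0.434, 0.025, 1.573, -0.012, 1.134, -0.075], TCP at [0.256, 0.57, 0.193] pointing down, gripper open.
Joint ranges: [-2.62, 2.62], [-0.44, 2.09], [-1.27, 1.32], [0.08, 2.57], [-1.32, 4.46], [0.12, 2], [-2.74, 2.74]. Speed limits (rad/s): [2.22, 2.22, 3.01, 3.01, 3.14, 3.14, 3.14].

## Interface

Orientations are given as a rotation vector (axis times angle).
In Python, from cell import arm, imaging gives the robot as it stands. The module is installed in compiled form; this text tells all that it offers.
- The arm moves only by the tool send_rows, never from a script. Its argument "steps" is a list of rows, each a list of 5 numbers: the opening, from 0 (shut) to 1 (fully open), then the shift along the tool's x, y, z in cm, then the turn about the tool's y in rad. In form: [[jaw, x, y, z, roll], ...]. A call has 1 to 20 rows; each row is the pose to reach, as a shift and turn from the pose commanded when the call began, along the tool's axes at that moment; what a row does not reach only later rows make up. A row lasts 1/8 s, in which the tool goes at most 62.5 mm and 10.7 degrees, less where a joint would pass 70% of its speed; a pose out of reach is approached as far as the arm can. A call with a gripper value outside its range is refused whole. The fingers move at their own pace and stop on an object; "squeeze" is the grip in N (left out, the last holds). Time passes only in rows, so rows that repeat a pose let the fingers close. It gives the time, the measured TCP pose, the force and the opening at its end, in the units of the state.
- arm.observe(): the state, without advancing time (a new reading comes with each control period).
- imaging.get_image(name): name is "side" or "top" or "wrist"; returns the picture (384x512x3 uint8, blue, green, red); there is no depth.
- imaging.camera_params(name): a dict with "camera_matrix" (3x3 intrinsics, pixels), "position" and "orientation" of the camera in the world; the wrist camera has in their place "mount" (4x4, takes a point from camera to tool coordinates, whose origin is the TCP and whose axes are the tool frame's). Camera axes: x right, y down, z forward; pixel columns grow to the right and rows downward; lengths in m; the calibration is good to about 2 mm. A picture is of the moment at which its call begins: read the wrist's pose just before it. camera_params takes no time and is no camera call.
- arm.sign_off(): hands the job in, once; it reports no verdict.
The state is a dict: "clock": time; "joints": joint angles; "dq": joint speeds; "joint_efforts": joint torques, N m; "position": TCP position; "ee_rot": TCP orientation; "force": force on the tool from outside, world axes, zero at the start; "ft_torque": the same for the moment, N m; "width": opening from 0.0 (shut) to 1.0 (fully open).
Only numpy, scipy, OpenCV 4.12 (cv2) and the standard library are available. Lean on these libraries where they do the work, as an engineer would, in place of code of your own. Each camera call takes 0.05 s, during which the arm holds its last target.

## Working session

There is one attempt and no reset: what is moved stays moved. The work goes in short steps, Python scripts to look and compute and a tool call to move; the robot and the scene stay as the last step left them, time stands still between calls to the robot, and variables do not carry over. Pictures are saved under pics/ and viewed, and the job is handed in when it is done.

Besides the shell and the picture viewer there is one more tool, called after ">>>" as name([rows], argument=value, ...), one row to a line, values as JSON. send_rows: Moves the arm, as the interface text tells. Its arguments: {"type":"object","properties":{"steps":{"type":"array","items":{"type":"array","items":{"type":"number"}}},"squeeze":{"type":"number"}},"required":["steps"]}

```bash
mkdir -p pics
python3 - <<'E'
from cell import arm, imaging
import cv2
s=arm.observe(); print(s)
for n in ["top","side"]:
    cv2.imwrite(f"pics/{n}0.png",imaging.get_image(n)); print(n,imaging.camera_params(n))
print(imaging.camera_params("wrist"))
E
```

```text
{'clock': 0.0, 'joints': array([-1.25160839,  0.43520227,  0.02499394,  1.57410553, -0.0115951 ,
        1.13398174, -0.07513878]), 'dq': array([-0.00034805,  0.00084038, -0.0004852 , -0.00166505,  0.00166146,
       -0.00061123, -0.00039804]), 'joint_efforts': array([ 7.73341289e-04, -6.67853951e+01,  9.85158384e-01, -3.14451993e+01,
       -6.06325851e-02,  4.28126310e-02,  1.28104075e-04]), 'position': array([0.2557099 , 0.5696801 , 0.19215486]), 'ee_rot': array([-1.38074664, -0.89217995,  0.89417335]), 'force': array([ 0.01793965,  0.22389147, -0.39251197]), 'ft_torque': array([-0.002423  , -0.00681347,  0.01162345]), 'width': 1.003266040181015}
top {'camera_matrix': array([[396.75999269,   0.        , 260.70494753],
       [  0.        , 396.75999269, 195.85972765],
       [  0.        ,   0.        ,   1.        ]]), 'position': array([0.30599975, 0.00221062, 1.16740884]), 'orientation': array([-2.02399822,  2.19857837, -0.23603816])}
side {'camera_matrix': array([[446.16929673,   0.        , 255.13586424],
       [  0.        , 446.16929673, 195.16269633],
       [  0.        ,   0.        ,   1.        ]]), 'position': array([ 0.16073031, -0.95284692,  0.6859448 ]), 'orientation': array([-2.06233054,  0.39463093, -0.24427942])}
{'camera_matrix': array([[265.38380164,   0.        , 255.00507839],
       [  0.        , 265.38380164, 191.16224293],
       [  0.        ,   0.        ,   1.        ]]), 'mount': array([[ 9.99999993e-01,  6.87821165e-05,  9.39365279e-05,
        -5.71388495e-04],
       [-6.81840056e-05, -3.08010422e-01,  9.51382980e-01,
        -1.91638932e-01],
       [ 9.43715647e-05, -9.51382980e-01, -3.08010416e-01,
         8.48664456e-02],
       [ 0.00000000e+00,  0.00000000e+00,  0.00000000e+00,
         1.00000000e+00]])}
```

View pics/top0.png

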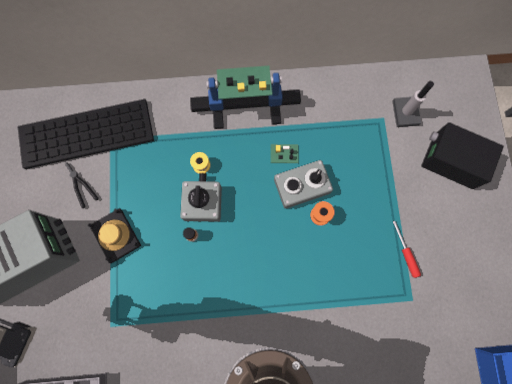

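View pics/side0.png

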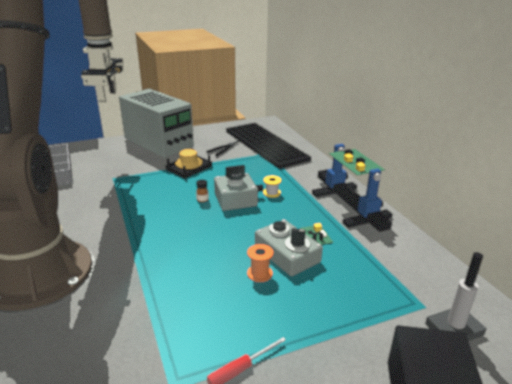

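The top view shows the stop station near pixel (201,200), with the yellow spool at (200,162) and the flux jar at (190,234). The control box is near (304,184). Next I'll measure the station.

```bash
cat > h.py <<'E'
import numpy as np, cv2
from scipy.spatial.transform import Rotation as R
from cell import arm, imaging
def cam(n, s=None):
    p=imaging.camera_params(n); K=p["camera_matrix"]
    if n=="wrist":
        M=p["mount"]; s=s or arm.observe(); Rt=R.from_rotvec(s["ee_rot"]).as_matrix()
        return K, s["position"]+Rt@M[:3,3], Rt@M[:3,:3]
    return K,np.array(p["position"]),R.from_rotvec(p["orientation"]).as_matrix()
def ray(c,uv,z):
    K,t,Rm=c; d=Rm@np.linalg.inv(K)@np.array([uv[0],uv[1],1.]); return t+d*(z-t[2])/d[2]
def proj(c,P):
    K,t,Rm=c; q=K@(Rm.T@(np.asarray(P,float)-t)); return q[:2]/q[2]
E
python3 - <<'E'
from h import *
t=cv2.imread("pics/top0.png"); s=cv2.imread("pics/side0.png")
cv2.imwrite("pics/tc.png",cv2.resize(t[145:250,150:260],None,fx=6,fy=5.7,interpolation=cv2.INTER_CUBIC)[:600])
cv2.imwrite("pics/sc.png",cv2.resize(s[150:230,180:300],None,fx=6,fy=6,interpolation=cv2.INTER_CUBIC))
c=cam("top"); print(proj(c,[.256,.57,.193]),proj(c,[0,0,0]))
g=cv2.cvtColor(t,cv2.COLOR_BGR2HSV)
# grey box top contour
m=((g[...,1]<60)&(g[...,2]>100)).astype(np.uint8)
m[:, :175]=0;m[:,228:]=0;m[:175]=0;m[226:]=0
cs,_=cv2.findContours(m,cv2.RETR_EXTERNAL,cv2.CHAIN_APPROX_NONE)
k=max(cs,key=cv2.contourArea); r=cv2.minAreaRect(k); print(r)
b=cv2.boxPoints(r); P=np.array([ray(c,q,.06) for q in b]); print(P, P.mean(0)); 
for i in range(4): d=P[(i+1)%4]-P[i]; print(np.linalg.norm(d),np.arctan2(d[1],d[0]))
for nm,(x,y,w,h) in {}.items(): pass
print("axis pts", ray(c,(200,162),.048), ray(c,(190,234),.062))
E
```

```text
[ 21.20706753 323.97847986] [270.58173297 396.76283124]
((199.5, 199.5), (37.0, 39.0), 90.0)
[[0.60783994 0.20967512 0.06      ]
 [0.59858212 0.09778767 0.06      ]
 [0.49105751 0.10429574 0.06      ]
 [0.50013682 0.21394947 0.06      ]] [0.5494041 0.156427  0.06     ]
0.11226980213791744 -1.653350581892052
0.10772138113127433 3.0811400527019486
0.11002896854947838 1.4881849320927578
0.10778790445221881 -0.039665604472507096
axis pts [0.66391077 0.15102404 0.048     ] [0.45230938 0.18753565 0.062     ]
```

View pics/tc.png

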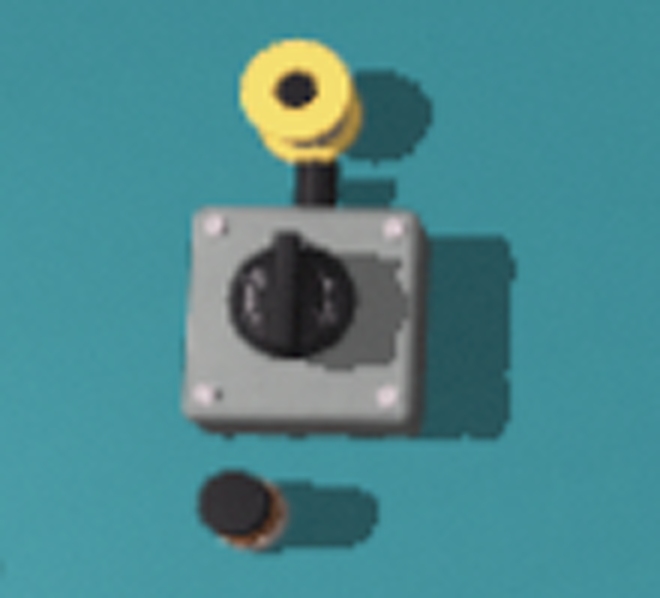

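View pics/sc.png

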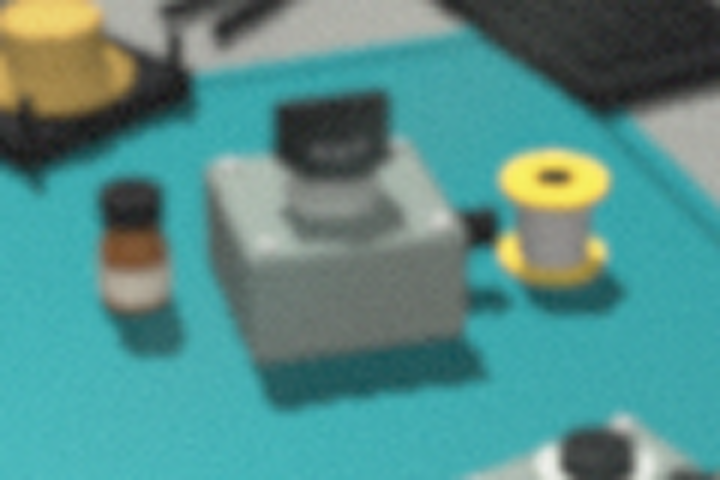

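Run:
```python
from h import *
c=cam("top")
f=lambda x,y:((x+.5)/6+150-.5,(y+.5)/5.7+145-.5)
S=[ray(c,f(*q),.061) for q in [(217,224),(395,228),(388,397),(206,393)]]
S=np.array(S); print(S,S.mean(0))
for a,b in [(3,0),(2,1)]: d=S[b]-S[a]; print(np.arctan2(d[1],d[0]))
for a,b in [(1,0),(2,3)]: d=S[b]-S[a]; print(np.arctan2(d[1],d[0])-np.pi/2)
a=ray(c,f(287,237),.114);b=ray(c,f(293,352),.114); print("ridge",a,b,(a+b)/2,np.arctan2(*(a-b)[1::-1]))
print("spool",ray(c,f(296,90),.048),"jar",ray(c,f(235,503),.062))
st=arm.observe(); print(R.from_rotvec(st["ee_rot"]).as_matrix())
```

```text
[[0.59765532 0.19337277 0.061     ]
 [0.58855822 0.10859471 0.061     ]
 [0.50272725 0.11692516 0.061     ]
 [0.51180514 0.20222372 0.061     ]] [0.55018648 0.15527909 0.061     ]
-0.10273474309309401
-0.09675347587840051
-0.1068958778734237
-0.10602579813006519
ridge [0.57464336 0.15274237 0.114     ] [0.51840308 0.15279489 0.114     ] [0.54652322 0.15276863 0.114     ] -0.0009336869771452173
spool [0.66914966 0.15395117 0.048     ] jar [0.45586389 0.19086883 0.062     ]
[[ 4.09513708e-01 -4.82883729e-04 -9.12303837e-01]
 [ 9.12302723e-01 -1.43264748e-03  4.09513966e-01]
 [-1.50475743e-03 -9.99998857e-01 -1.46152640e-04]]
```

>>> send_rows([
  [0,-2,-3,-3,0],
  [0,-5,-4,-7,-0.05],
  [0,-8,-4,-11,-0.1],
  [0,-11,-4,-15,-0.15],
  [0,-14,-4,-19,-0.2],
  [0,-17,-4,-23,-0.25],
  [0,-20,-4,-27,-0.3],
  [0,-23,-3,-31,-0.32],
  [0,-26,-2,-35,-0.32],
  [0,-27.8,-1,-38.1,-0.32],
  [0,-27.8,-1,-38.1,-0.32],
  [0,-27.8,-1,-38.1,-0.32],
], squeeze=5)

```text
clock: 1.6
position: [0.4892, 0.1611, 0.2027]
ee_rot: [-1.255, -1.134, 1.134]
force: [-1.1, -0.1, 0.4]
width: 0.002
```

Run:
```python
from h import *
s=arm.observe(); c=cam("wrist",s)
im=imaging.get_image("wrist"); cv2.imwrite("pics/w1.png",im)
print(s["position"],s["joints"].round(3),s["force"],s["width"],R.from_rotvec(s["ee_rot"]).as_matrix().round(4),s["clock"])
np.savez("w1.npz",p=s["position"],r=s["ee_rot"])
print(proj(c,[.55,.155,.114]),proj(c,s["position"]))
```

```text
[0.48919832 0.16112686 0.20274586] [-0.569  0.245  0.183  1.835 -0.051  1.067  1.102] [-1.07909229 -0.08054447  0.3985585 ] 0.002369128763472065 [[ 1.015e-01 -7.000e-04 -9.948e-01]
 [ 9.948e-01  2.000e-04  1.015e-01]
 [ 1.000e-04 -1.000e+00  8.000e-04]] 1.6
[255.23599543 236.03887079] [255.27963069 218.95300227]
```

View pics/w1.png

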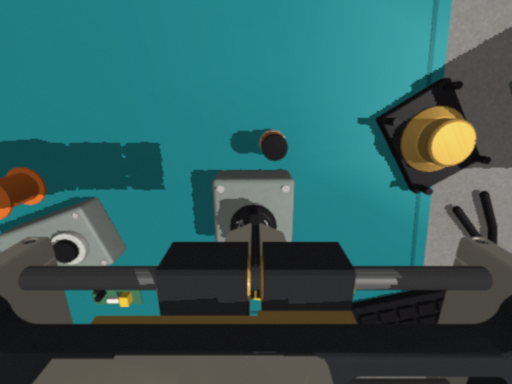

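The wrist view shows the box at x 214–292 with the cap hidden behind the fingers at (253,230). The image's up direction points to the robot, so I'll move forward past the station to see the cap.

>>> send_rows([
  [0,0,-1,-4,0],
  [0,0,-2,-8,0],
  [0,0,-2,-12,0],
  [0,0,-2,-12,0],
  [0,0,-2,-12,0],
])

```text
clock: 2.28
position: [0.608, 0.1497, 0.2227]
ee_rot: [-1.254, -1.134, 1.135]
force: [-0.9, -0.1, 0.0]
width: 0.005
```

Run:
```python
from h import *
s=arm.observe(); c=cam("wrist",s)
im=imaging.get_image("wrist"); cv2.imwrite("pics/w2.png",im)
print(s["position"],s["force"],R.from_rotvec(s["ee_rot"]).as_matrix().round(4),s["clock"])
np.savez("w2.npz",p=s["position"],r=s["ee_rot"])
u=proj(c,[.55,.155,.09]); print(u)
x0,y0=int(u[0])-60,max(0,int(u[1])-60); print(x0,y0)
cv2.imwrite("pics/w2c.png",cv2.resize(im[y0:y0+120,x0:x0+120],None,fx=5,fy=5,interpolation=cv2.INTER_CUBIC))
```

```text
[0.60804078 0.14965639 0.22267419] [-0.93531304 -0.07582719  0.01637253] [[ 1.001e-01 -1.100e-03 -9.950e-01]
 [ 9.950e-01  4.000e-04  1.001e-01]
 [ 3.000e-04 -1.000e+00  1.100e-03]] 2.275
[254.74815748 128.88391466]
194 68
```

View pics/w2c.png

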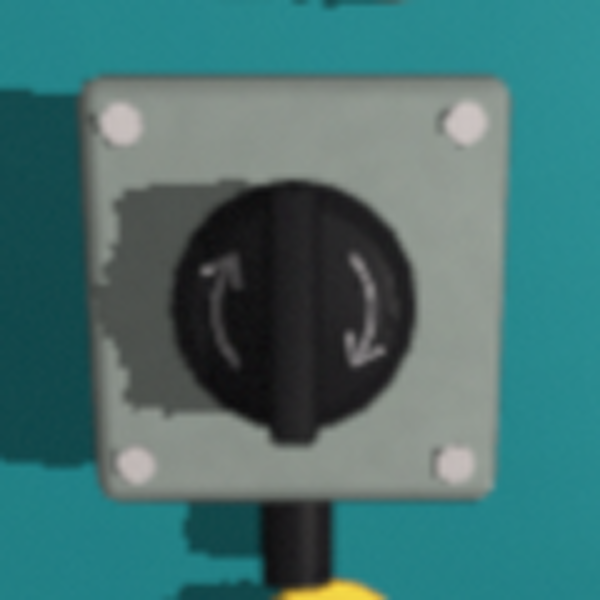

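View pics/w2.png

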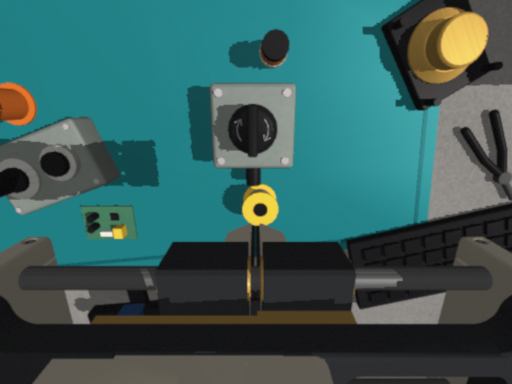

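Run:
```python
from h import *
d=np.load("w2.npz"); c=cam("wrist",{"position":d["p"],"ee_rot":d["r"]})
f=lambda x,y:((x+.5)/5+194-.5,(y+.5)/5+68-.5)
S=np.array([ray(c,f(*q),.061) for q in [(121,123),(466,122),(456,464),(137,464)]]); print(S,S.mean(0))
for a,b in [(0,3),(1,2)]: e=S[b]-S[a]; print(np.arctan2(e[1],e[0]))
for a,b in [(0,1),(3,2)]: e=S[b]-S[a]; print(np.arctan2(e[1],e[0])-np.pi/2)
print("L/R rim", ray(c,f(172,305),.084),ray(c,f(415,305),.084),(ray(c,f(172,305),.084)+ray(c,f(415,305),.084))/2)
A=(ray(c,f(270,436),.114)+ray(c,f(318,436),.114))/2; B=(ray(c,f(275,190),.114)+ray(c,f(317,190),.114))/2
print("ridge",A,B,np.arctan2(*(A-B)[1::-1]), np.linalg.norm(ray(c,f(270,436),.114)-ray(c,f(318,436),.114)))
u=np.array([[0.995,-0.1]])
```

```text
[[0.50321279 0.11331504 0.061     ]
 [0.51159286 0.19907957 0.061     ]
 [0.59772287 0.19091285 0.061     ]
 [0.58911599 0.10529073 0.061     ]] [0.55041113 0.15214955 0.061     ]
-0.09314077740806549
-0.09453583392179243
-0.09740100450704547
-0.10018512146324321
L/R rim [0.54690048 0.12262606 0.084     ] [0.55280807 0.1814143  0.084     ] [0.54985427 0.15202018 0.084     ]
ridge [0.57647296 0.14966    0.114     ] [0.52346151 0.15558056 0.114     ] -0.11122367153022111 0.010934880544732484
```

The station centre is at (0.550, 0.153) with yaw −0.10, and the tool is already aligned with it. I'll move over the ridge and then press in small steps.

>>> send_rows([
  [0,-0.25,0,3,0],
  [0,-0.25,2,5.8,0],
  [0,-0.25,6,5.8,0],
  [0,-0.25,9,5.8,0],
  [0,-0.25,10,5.8,0],
  [0,-0.25,10,5.8,0],
  [0,-0.25,10,5.8,0],
])

```text
clock: 3.2
position: [0.5518, 0.1522, 0.1243]
ee_rot: [-1.256, -1.136, 1.132]
force: [0.3, -0.3, 1.1]
width: 0.005
```

Run:
```python
from h import *
s=arm.observe()
im=imaging.get_image("side"); cv2.imwrite("pics/s1.png",cv2.resize(im[110:240,170:320],None,fx=4,fy=4,interpolation=cv2.INTER_CUBIC))
print(s["position"],s["force"],R.from_rotvec(s["ee_rot"]).as_matrix().round(4),s["clock"])
```

```text
[0.55183629 0.15218092 0.12427444] [ 0.28271737 -0.3235425   1.06605982] [[ 1.015e-01  1.900e-03 -9.948e-01]
 [ 9.948e-01  8.000e-04  1.015e-01]
 [ 1.000e-03 -1.000e+00 -1.800e-03]] 3.2
```

View pics/s1.png

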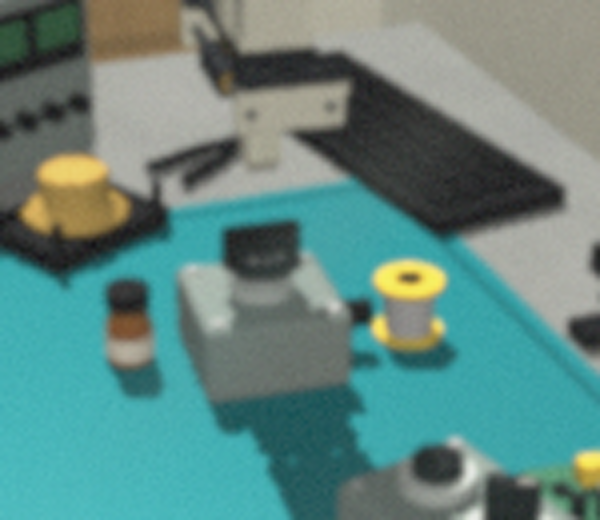

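Run:
```python
from h import *
s=arm.observe(); c=cam("side")
im=imaging.get_image("side"); im2=imaging.get_image("top"); cv2.imwrite("pics/s2.png",cv2.resize(im[110:240,170:320],None,fx=4,fy=4,interpolation=cv2.INTER_CUBIC))
cv2.imwrite("pics/t2.png",cv2.resize(im2[120:260,130:280],None,fx=4,fy=4,interpolation=cv2.INTER_CUBIC))
g=lambda q:(np.array(q)-[170,110])*4
p=s["position"]; print(p,s["clock"])
print("tcp",g(proj(c,p)),"ridge",g(proj(c,[.55,.1525,.114])),[g(proj(c,[.55+a*.0289,.1525-a*.0029,.114])) for a in (-1,1)],"boxcorner")
for z in (.106,.114,.122,.13,.14,.15): print(z,g(proj(c,[p[0],p[1],z])))
```

```text
[0.55190148 0.15214507 0.12425213] 3.25
tcp [260.22455951 210.42106263] ridge [257.75772126 223.35095362] [array([218.80714706, 227.91249145]), array([296.2771699, 218.8399053])] boxcorner
0.106 [260.50343232 233.00519509]
0.114 [260.38167958 223.14521651]
0.122 [260.25918058 213.22480253]
0.13 [260.13592843 203.24339578]
0.14 [259.9807935  190.68000605]
0.15 [259.82445709 178.01931562]
```

View pics/s2.png

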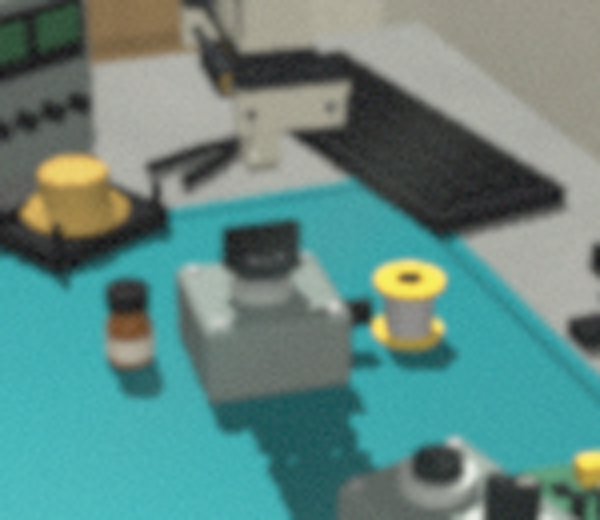

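View pics/t2.png

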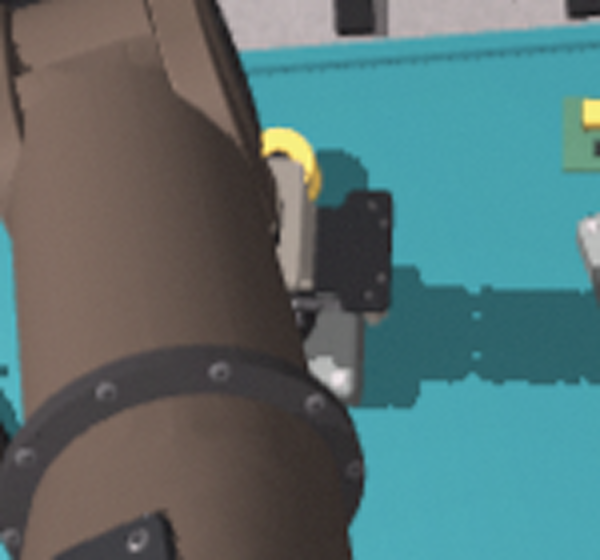

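The fingertip in the side view, at about (262,168) in the crop, sits above where the reported TCP projects, (260,210). I'll check this in the wrist view and the first side image before pressing.

Run:
```python
from h import *
c=cam("side")
p=np.array([.2557,.5697,.1922]); x=np.array([.4095,.9123,0])
im=cv2.imread("pics/side0.png"); u=proj(c,p); print(u, proj(c,p+[0,0,.034]), proj(c,p+x*.046),proj(c,p-x*.046))
x0,y0=int(u[0])-60,int(u[1])-70
o=cv2.resize(im[y0:y0+120,x0:x0+120],None,fx=5,fy=5,interpolation=cv2.INTER_CUBIC)
for q,col in [(p,(0,0,255)),(p+x*.046,(0,255,0)),(p-x*.046,(255,0,0))]:
    v=(proj(c,q)-[x0,y0])*5; cv2.circle(o,tuple(int(a) for a in v),4,col,-1)
cv2.imwrite("pics/s0f.png",o)
s=arm.observe(); w=cam("wrist",s); im=imaging.get_image("wrist"); cv2.imwrite("pics/w3.png",im)
for d in (0,.01,.02,.034,.06): print(d,proj(w,s["position"]+[0,0,d]))
o=cv2.resize(im[150:270,180:330],None,fx=5,fy=5,interpolation=cv2.INTER_CUBIC)
cv2.imwrite("pics/w3c.png",o)
```

```text
[109.61244456 107.42040198] [108.0686494  97.5335727] [113.88514588 103.08102888] [105.10591697 111.99725002]
0 [255.28001581 218.95186779]
0.01 [255.30472106 224.4064734 ]
0.02 [255.33190593 230.40854896]
0.034 [255.37489502 239.89999664]
0.06 [255.47478313 261.95402525]
```

View pics/s0f.png

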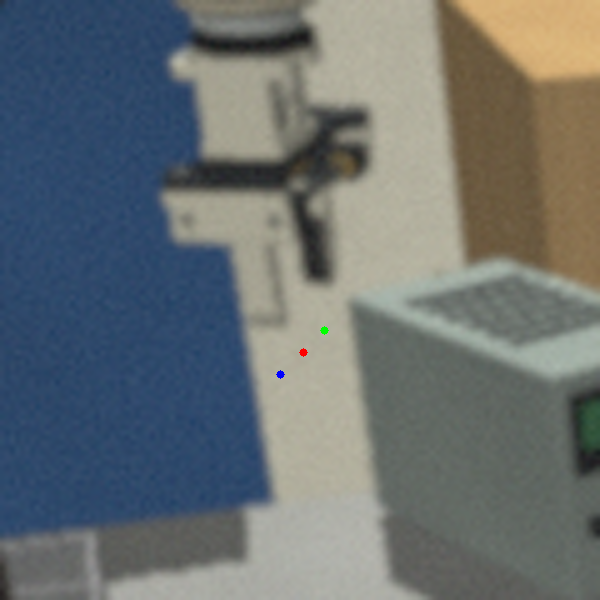

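View pics/w3c.png

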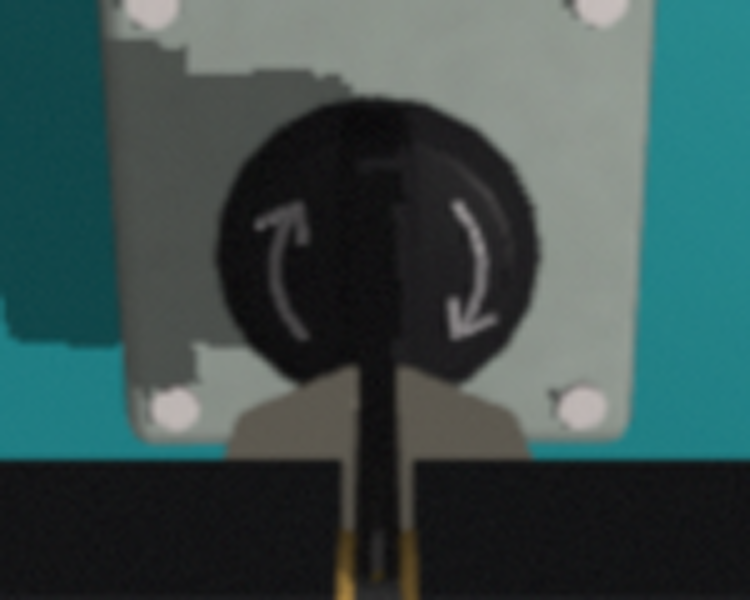

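Both views agree that the visible fingers end about 34 mm short of the reported TCP. The real contact height is therefore uncertain, so I'll find it by force with slow, short descents.

>>> send_rows([
  [0,0,0.3,0.15,0],
  [0,0,0.6,0.15,0],
  [0,0,0.8,0.15,0],
  [0,0,0.8,0.15,0],
])

```text
clock: 3.9
position: [0.5494, 0.1519, 0.1146]
ee_rot: [-1.255, -1.133, 1.134]
force: [0.5, -0.4, -0.2]
width: 0.003
```

>>> send_rows([
  [0,0,0.1,0,0],
  [0,0,0.2,0,0],
  [0,0,0.2,0,0],
])

```text
clock: 4.28
position: [0.5495, 0.1519, 0.1129]
ee_rot: [-1.256, -1.134, 1.134]
force: [0.4, 0.9, 0.2]
width: 0.006
```

>>> send_rows([
  [0,0,0.1,0,0],
  [0,0,0.1,0,0],
])

```text
clock: 4.53
position: [0.5495, 0.1519, 0.1118]
ee_rot: [-1.256, -1.134, 1.134]
force: [-0.8, 0.7, -0.6]
width: 0.006
```

>>> send_rows([
  [0,0,0.1,0,0],
  [0,0,0.2,0,0],
  [0,0,0.2,0,0],
])

```text
clock: 4.9
position: [0.5495, 0.1519, 0.1098]
ee_rot: [-1.256, -1.134, 1.134]
force: [0.7, -0.1, 0.1]
width: 0.002
```

Run:
```python
from h import *
s=arm.observe(); print(s["position"],s["force"],s["ft_torque"])
im=imaging.get_image("side"); cv2.imwrite("pics/s3.png",cv2.resize(im[130:220,200:280],None,fx=6.6,fy=6.6,interpolation=cv2.INTER_CUBIC))
```

```text
[0.54952729 0.15190795 0.10981855] [ 0.66036222 -0.09766277  0.11418886] [ 0.01859666  0.0425329  -0.02770584]
```

View pics/s3.png

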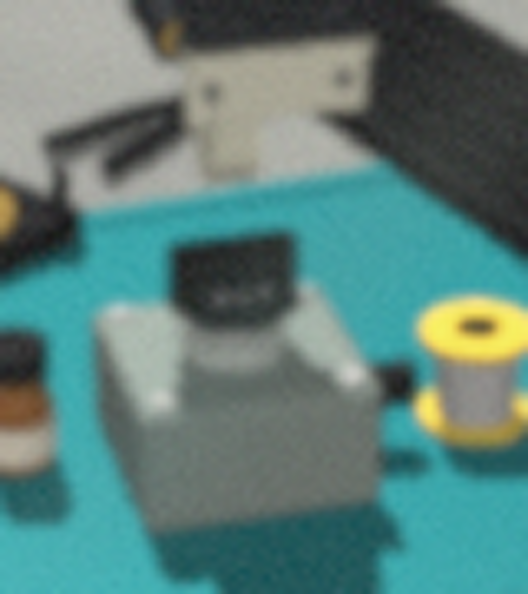

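At TCP height 0.110 there is still no force, and the picture shows about 32 mm of gap (tip at (228,175), ridge top at (232,240)). I'll continue downwards slowly.

>>> send_rows([
  [0,0,0.3,0,0],
  [0,0,0.6,0,0],
  [0,0,0.9,0,0],
  [0,0,1.2,0,0],
  [0,0,1.5,0,0],
  [0,0,1.5,0,0],
])

```text
clock: 5.7
position: [0.5494, 0.1519, 0.0946]
ee_rot: [-1.255, -1.133, 1.134]
force: [0.4, 0.2, -0.3]
width: 0.008
```

>>> send_rows([
  [0,0,0.2,0,0],
  [0,0,0.4,0,0],
  [0,0,0.6,0,0],
  [0,0,0.6,0,0],
])

```text
clock: 6.2
position: [0.5495, 0.1519, 0.0887]
ee_rot: [-1.256, -1.134, 1.134]
force: [-0.6, 0.0, 1.6]
width: 0.005
```

Run:
```python
from h import *
s=arm.observe(); print(s["position"],s["force"],s["ft_torque"])
im=imaging.get_image("side"); cv2.imwrite("pics/s4.png",cv2.resize(im[130:220,200:280],None,fx=6.6,fy=6.6,interpolation=cv2.INTER_CUBIC))
```

```text
[0.54945007 0.15190823 0.08874676] [-0.63264821  0.01617565  1.5930965 ] [0.00077836 0.00814697 0.02898702]
```

View pics/s4.png

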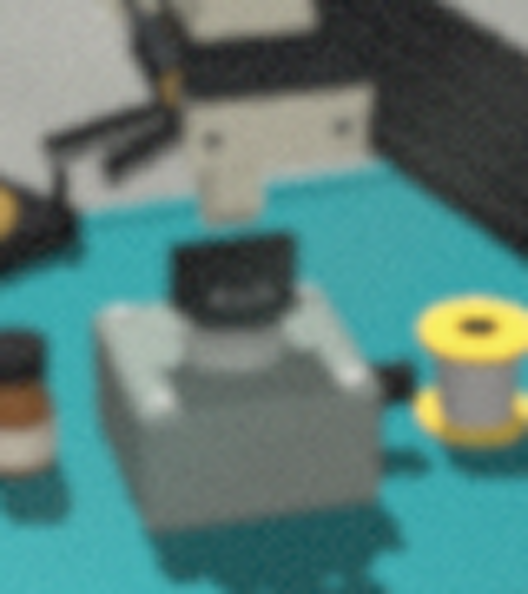

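The tip, at (228,224) in the crop, is now about 6 mm above the ridge top at (232,238), with no contact force. I'll switch to fine steps.

>>> send_rows([
  [0,0,0.15,0,0],
  [0,0,0.3,0,0],
  [0,0,0.4,0,0],
  [0,0,0.4,0,0],
])

```text
clock: 6.75
position: [0.5495, 0.1519, 0.0848]
ee_rot: [-1.256, -1.134, 1.134]
force: [0.3, 0.1, 0.2]
width: 0.004
```

>>> send_rows([
  [0,0,0.1,0,0],
  [0,0,0.2,0,0],
  [0,0,0.2,0,0],
])

```text
clock: 7.12
position: [0.5495, 0.152, 0.0829]
ee_rot: [-1.256, -1.134, 1.134]
force: [0.4, 0.1, -0.3]
width: 0.006
```

>>> send_rows([
  [0,0,0.1,0,0],
  [0,0,0.2,0,0],
  [0,0,0.2,0,0],
])

```text
clock: 7.5
position: [0.5495, 0.152, 0.0808]
ee_rot: [-1.256, -1.134, 1.134]
force: [0.1, 0.5, 1.0]
width: 0.003
```

>>> send_rows([
  [0,0,0.1,0,0],
  [0,0,0.2,0,0],
  [0,0,0.2,0,0],
])

```text
clock: 7.88
position: [0.5499, 0.152, 0.0796]
ee_rot: [-1.256, -1.134, 1.133]
force: [-2.3, -0.6, 7.9]
width: 0.003
```

Run:
```python
from h import *
s=arm.observe(); print(s["position"],s["force"],s["ft_torque"])
im=imaging.get_image("side"); cv2.imwrite("pics/s5.png",cv2.resize(im[130:220,200:280],None,fx=6.6,fy=6.6,interpolation=cv2.INTER_CUBIC))
```

```text
[0.549898   0.15204491 0.079585  ] [-2.31941169 -0.56947667  7.90198901] [-0.10199941  0.51152546  0.0269893 ]
```

View pics/s5.png

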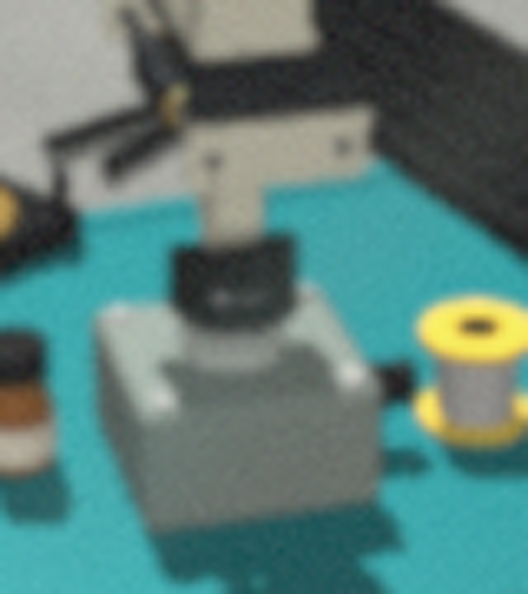

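Contact came at 7.9 N with TCP z = 0.0796, so the finger end is 34.3 mm behind the reported TCP. I'll push on gently by about 5 mm.

>>> send_rows([
  [0,0,0.1,0,0],
  [0,0,0.2,0,0],
  [0,0,0.3,0,0],
  [0,0,0.4,0,0],
  [0,0,0.5,0,0],
  [0,0,0.5,0,0],
])

```text
clock: 8.68
position: [0.5495, 0.1519, 0.0737]
ee_rot: [-1.256, -1.134, 1.134]
force: [-0.2, -1.2, -1.0]
width: 0.005
```

Run:
```python
from h import *
s=arm.observe(); print(s["position"],s["force"],s["ft_torque"])
im=imaging.get_image("side"); cv2.imwrite("pics/s6.png",cv2.resize(im[130:220,200:280],None,fx=6.6,fy=6.6,interpolation=cv2.INTER_CUBIC))
```

```text
[0.54952007 0.15191449 0.07374207] [-0.19036555 -1.1598775  -0.98583051] [9.63080626e-05 3.98820561e-02 7.76298197e-03]
```

View pics/s6.png

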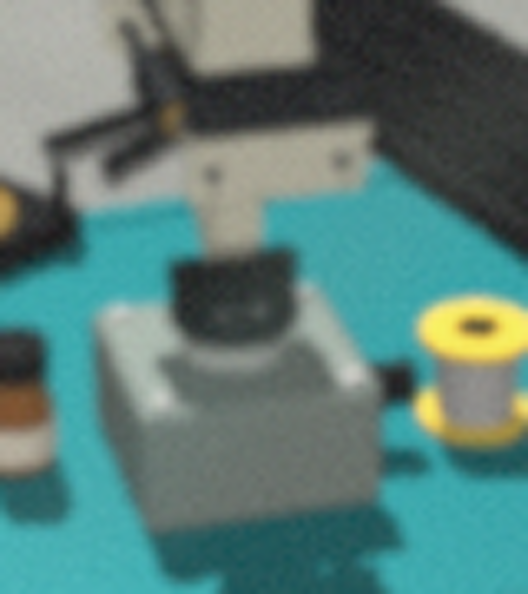

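The button snapped in: force fell to about 0 and the cap top dropped from crop row 238 to 252. I'll lift clear and open the jaws, so the flat inner face of one finger can push the far end of the ridge towards −y while the other finger stays well away.

>>> send_rows([
  [0,0,-1,0,0],
  [0,0,-2.5,0,0],
  [0.5,-1.5,-3,-1.3,0],
  [1,-2.9,-3,-2.64,0],
  [1,-2.9,-3,-2.64,0],
  [1,-2.9,-3,-2.64,0],
  [1,-2.9,-3,-2.64,0],
])

```text
clock: 9.6
position: [0.5724, 0.121, 0.1036]
ee_rot: [-1.255, -1.134, 1.135]
force: [0.1, -0.2, 0.3]
width: 0.496
```

Run:
```python
from h import *
s=arm.observe(); print(s["position"],s["force"],s["width"],R.from_rotvec(s["ee_rot"]).as_matrix().round(4).tolist())
im=imaging.get_image("side"); 
x0,y0=190,120
o=cv2.resize(im[y0:y0+100,x0:x0+120],None,fx=6,fy=6,interpolation=cv2.INTER_CUBIC)
c=cam("side");Rt=R.from_rotvec(s["ee_rot"]).as_matrix()
for sx in(1,-1):
  for q in ([sx*.046,-.0343,.0095],[sx*.046,-.0343,-.0095]):
    v=(proj(c,s["position"]+Rt@np.array(q))-[x0,y0]+.5)*6; cv2.circle(o,tuple(int(a) for a in v),3,(0,0,255) if sx>0 else (255,0,0),-1)
cv2.imwrite("pics/s7.png",o)
cv2.imwrite("pics/w7.png",imaging.get_image("wrist"))
```

```text
[0.57236619 0.120972   0.10355149] [ 0.08717999 -0.20159772  0.34236418] 0.4958863209228816 [[0.1009, -0.0009, -0.9949], [0.9949, 0.0002, 0.1009], [0.0001, -1.0, 0.0009]]
```

View pics/s7.png

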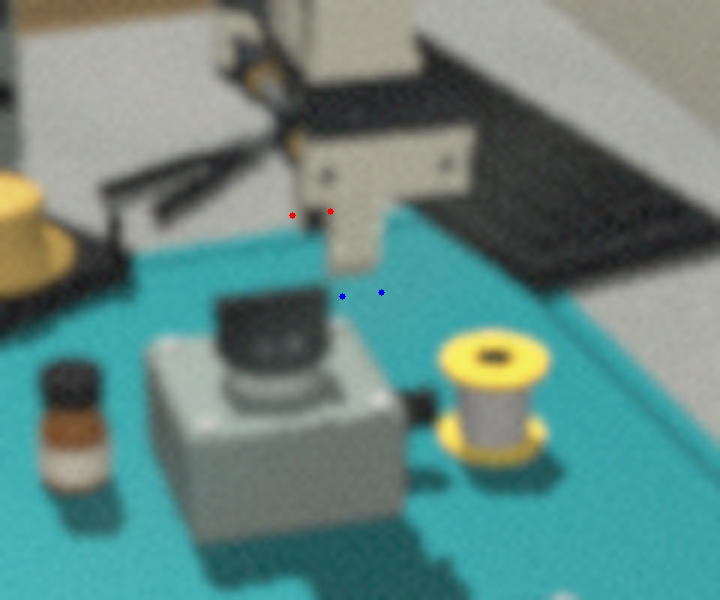

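View pics/w7.png

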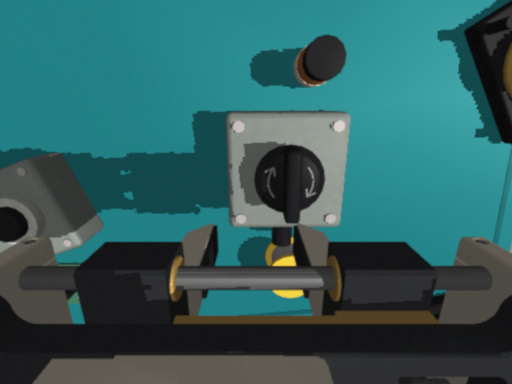

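The jaw is still opening at 0.50, and the cap is at (290,180) with its ridge straight. I'll let it open fully, go 5 mm further out and come down partway.

>>> send_rows([
  [1,0,0,-0.5,0],
  [1,0,0,-0.5,0],
  [1,0,0,-0.5,0],
  [1,0,0,-0.5,0],
  [1,0,0.5,-0.5,0],
  [1,0,1,-0.5,0],
  [1,0,1.5,-0.5,0],
  [1,0,2,-0.5,0],
  [1,0,2,-0.5,0],
])

```text
clock: 10.82
position: [0.5775, 0.1198, 0.0834]
ee_rot: [-1.255, -1.133, 1.134]
force: [-0.2, 0.9, 0.2]
width: 1.0
```

Run:
```python
from h import *
s=arm.observe(); print(s["position"],s["force"],s["width"])
im=imaging.get_image("side"); 
x0,y0=190,120
o=cv2.resize(im[y0:y0+100,x0:x0+120],None,fx=6,fy=6,interpolation=cv2.INTER_CUBIC)
c=cam("side");Rt=R.from_rotvec(s["ee_rot"]).as_matrix()
for sx in(1,-1):
  for q in ([sx*.046,-.0343,.0125],[sx*.046,-.0343,-.0125]):
    v=(proj(c,s["position"]+Rt@np.array(q))-[x0,y0]+.5)*6; cv2.circle(o,tuple(int(a) for a in v),3,(0,0,255) if sx>0 else (255,0,0),-1)
cv2.imwrite("pics/s8.png",o)
w=imaging.get_image("wrist"); cv2.imwrite("pics/w8.png",cv2.resize(w[60:260,130:400],None,fx=2.9,fy=2.9,interpolation=cv2.INTER_CUBIC))
```

```text
[0.57752147 0.11981865 0.0833777 ] [-0.22792411  0.89451848  0.24948432] 0.9998129963499024
```

View pics/s8.png

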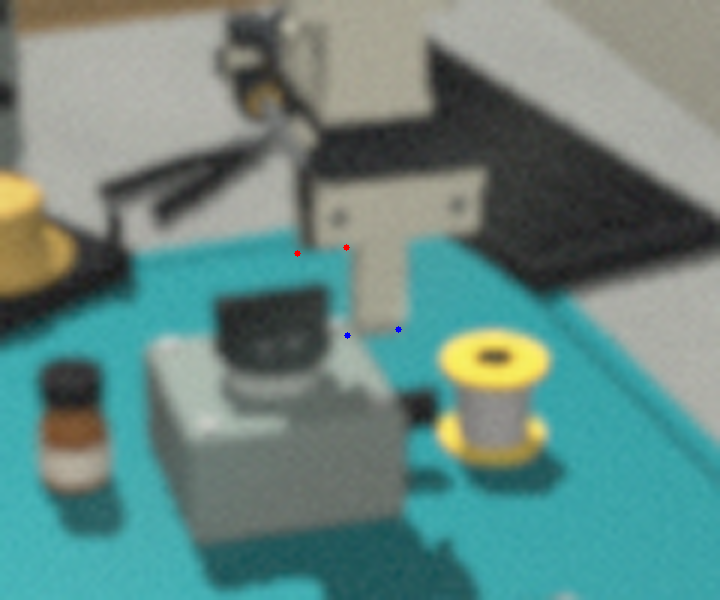

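View pics/w8.png

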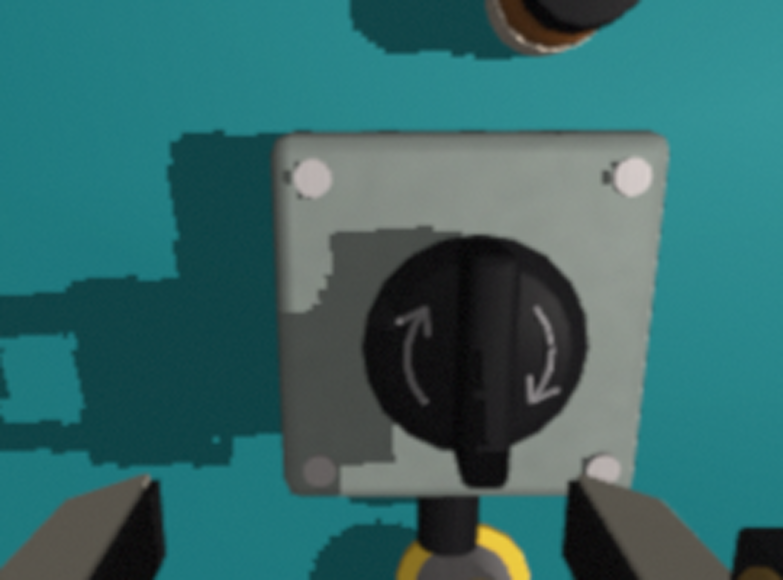

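Both fingers look clear. The pushing finger's inner face is about 10 mm off the ridge side and overlaps its far end. Next I'll bring the tip down to about 97 mm and approach.

>>> send_rows([
  [1,0,0.5,0.2,0],
  [1,0,1,0.2,0],
  [1,0,1.5,0.2,0],
  [1,0,1.8,0.2,0],
  [1,0,2,0.2,0],
  [1,0,2,0.2,0],
])

```text
clock: 11.68
position: [0.5758, 0.1201, 0.0638]
ee_rot: [-1.256, -1.134, 1.134]
force: [-0.4, -0.1, 0.1]
width: 1.004
```

>>> send_rows([
  [1,-0.2,0,0,0],
  [1,-0.4,0,0,0],
  [1,-0.6,0,0,0],
  [1,-0.8,0,0,0],
  [1,-0.8,0,0,0],
])

```text
clock: 12.3
position: [0.5751, 0.1119, 0.064]
ee_rot: [-1.256, -1.134, 1.134]
force: [-0.6, -0.1, -0.3]
width: 1.0
```

>>> send_rows([
  [1,-0.15,0,0,0],
  [1,-0.3,0,0,0],
  [1,-0.3,0,0,0],
])

```text
clock: 12.68
position: [0.5748, 0.1094, 0.0639]
ee_rot: [-1.255, -1.134, 1.134]
force: [0.8, 2.4, -0.8]
width: 0.999
```

Run:
```python
from h import *
s=arm.observe(); print(s["position"],s["force"],s["ft_torque"],s["width"])
w=imaging.get_image("wrist"); cv2.imwrite("pics/w9.png",cv2.resize(w[60:260,130:400],None,fx=2.9,fy=2.9,interpolation=cv2.INTER_CUBIC))
```

```text
[0.57480556 0.10942423 0.06392381] [ 0.78905389  2.41327752 -0.79884405] [ 0.3240705  -0.05122696  0.03101197] 0.9987037524649104
```

View pics/w9.png

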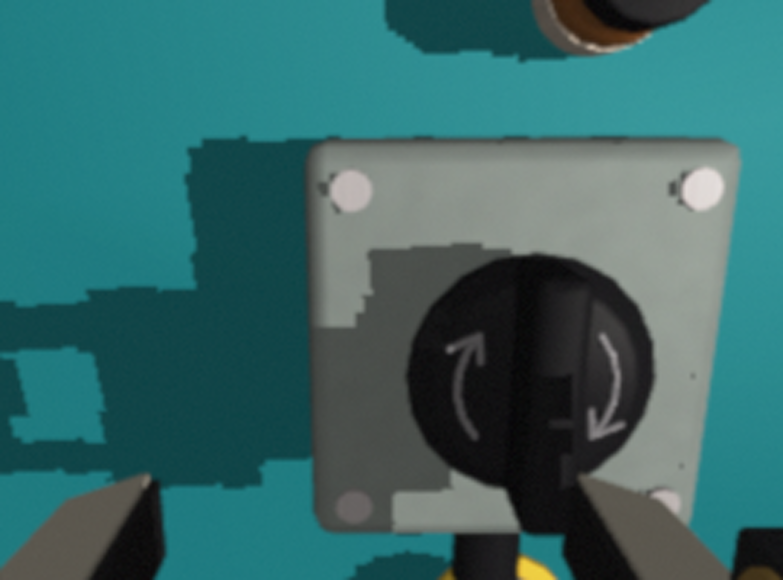

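The inner face is touching the ridge side with 2.4 N of reaction, and the tip is at about 98 mm. Now I'll push it clockwise.

>>> send_rows([
  [1,-0.15,0,0,0],
  [1,-0.3,0,0,0],
  [1,-0.45,0,0,0],
  [1,-0.6,0,0,0],
  [1,-0.6,0,0,0],
])

```text
clock: 13.35
position: [0.575, 0.1051, 0.0644]
ee_rot: [-1.255, -1.137, 1.132]
force: [2.6, 6.7, 1.4]
width: 0.998
```

>>> send_rows([
  [1,-0.15,0,0,0],
  [1,-0.3,0,0,0],
  [1,-0.4,0,0,0],
  [1,-0.4,0,0,0],
])

```text
clock: 13.85
position: [0.5751, 0.1022, 0.0651]
ee_rot: [-1.254, -1.139, 1.131]
force: [1.1, 7.8, 5.1]
width: 1.002
```

Run:
```python
from h import *
s=arm.observe(); print(s["position"],s["force"],s["ft_torque"],s["width"])
w=imaging.get_image("wrist"); cv2.imwrite("pics/w10.png",cv2.resize(w[60:260,130:400],None,fx=2.9,fy=2.9,interpolation=cv2.INTER_CUBIC))
im=imaging.get_image("side"); cv2.imwrite("pics/s10.png",cv2.resize(im[120:220,190:310],None,fx=6,fy=6,interpolation=cv2.INTER_CUBIC))
```

```text
[0.57512607 0.10218972 0.06508178] [1.13319422 7.76793586 5.1343586 ] [ 2.21464466 -0.23707343 -0.08335139] 1.0018791946386623
```

View pics/w10.png

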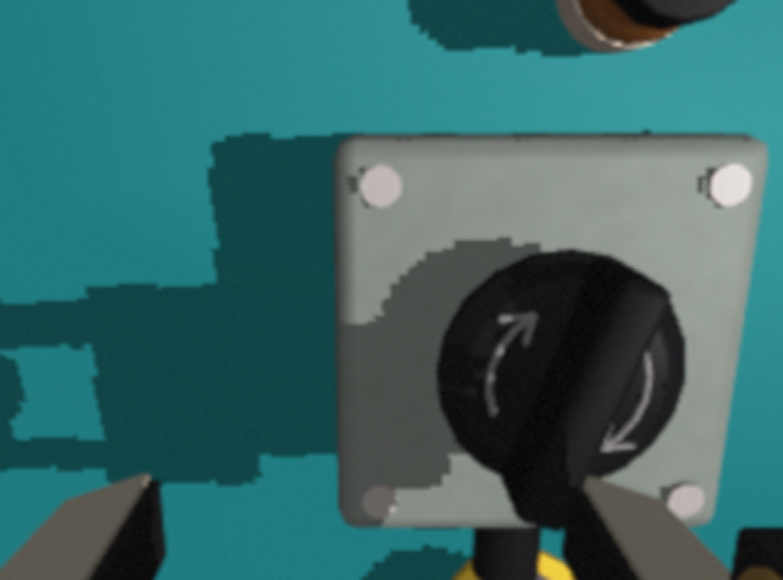

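View pics/s10.png

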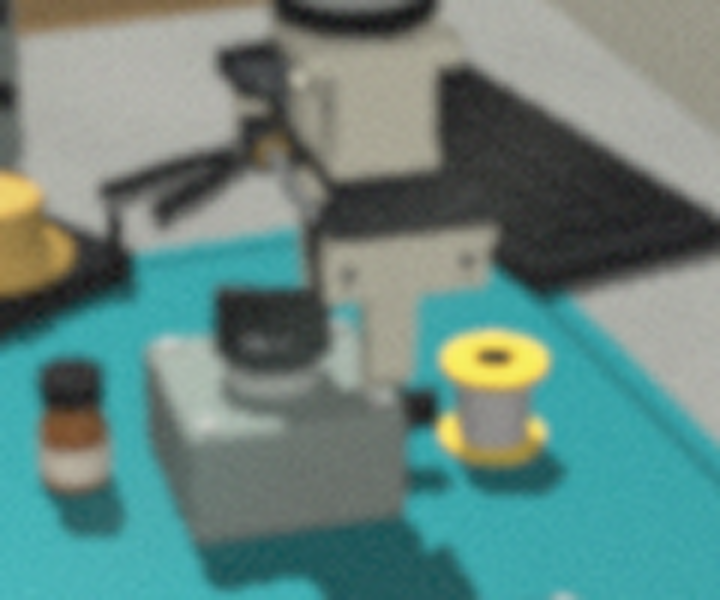

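The ridge has turned about 0.4 rad and the reaction is 7.8 N. I'll keep pushing.

>>> send_rows([
  [1,-0.1,0,0,0],
  [1,-0.2,0,0,0],
  [1,-0.3,0,0,0],
  [1,-0.4,0,0,0],
  [1,-0.4,0,0,0],
])

```text
clock: 14.58
position: [0.5753, 0.0978, 0.0653]
ee_rot: [-1.256, -1.139, 1.131]
force: [3.5, 6.1, 3.8]
width: 0.999
```

Run:
```python
from h import *
s=arm.observe(); print(s["position"],s["force"],s["ft_torque"],s["width"])
w=imaging.get_image("wrist"); cv2.imwrite("pics/w11.png",cv2.resize(w[60:260,130:400],None,fx=2.9,fy=2.9,interpolation=cv2.INTER_CUBIC))
im=imaging.get_image("side"); cv2.imwrite("pics/s11.png",cv2.resize(im[120:220,190:310],None,fx=6,fy=6,interpolation=cv2.INTER_CUBIC))
```

```text
[0.5753486  0.09778501 0.06533017] [3.52058952 6.07319645 3.80782323] [ 1.59729525 -0.73228869 -0.1405489 ] 0.9988408342931764
```

View pics/w11.png

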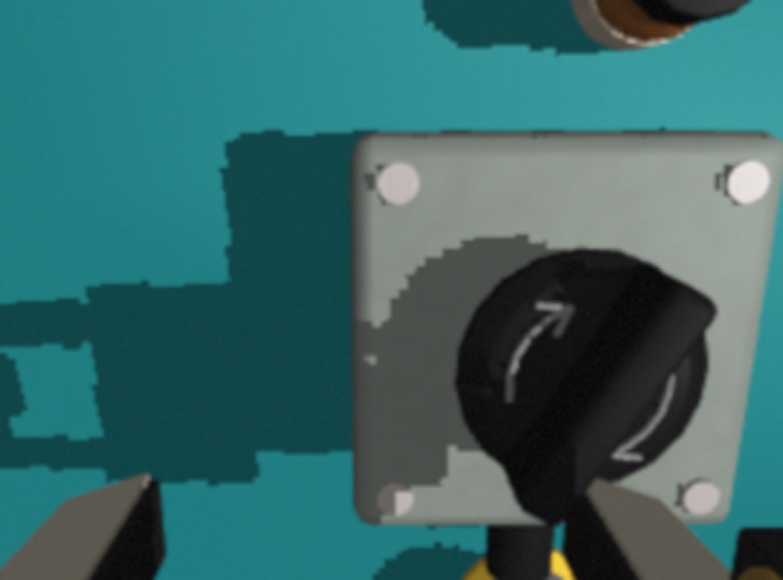

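View pics/s11.png

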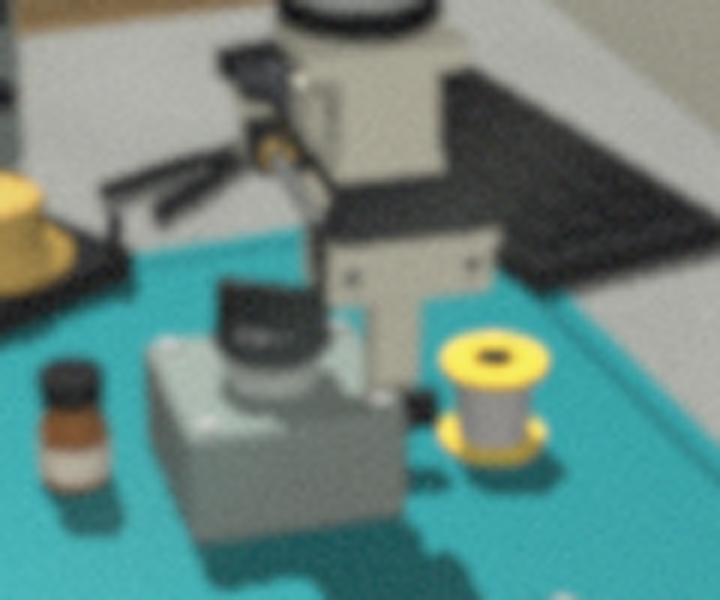

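The ridge is at about 0.6 rad and the cap is lifting on the ramp. A bit more.

>>> send_rows([
  [1,-0.1,0,0,0],
  [1,-0.2,0,0,0],
  [1,-0.3,0,0,0],
  [1,-0.3,0,0,0],
])

```text
clock: 15.18
position: [0.5734, 0.092, 0.0641]
ee_rot: [-1.256, -1.134, 1.133]
force: [3.0, 1.9, 3.1]
width: 0.999
```

Run:
```python
from h import *
s=arm.observe(); print(s["position"],s["force"],s["ft_torque"],s["width"])
w=imaging.get_image("wrist"); cv2.imwrite("pics/w12.png",cv2.resize(w[60:260,130:400],None,fx=2.9,fy=2.9,interpolation=cv2.INTER_CUBIC))
im=imaging.get_image("side"); cv2.imwrite("pics/s12.png",cv2.resize(im[120:220,190:310],None,fx=6,fy=6,interpolation=cv2.INTER_CUBIC))
```

```text
[0.5734095  0.09199766 0.06412331] [2.96432205 1.90542535 3.14127241] [ 0.68599061 -0.62928296 -0.1846886 ] 0.999208939943297
```

View pics/w12.png

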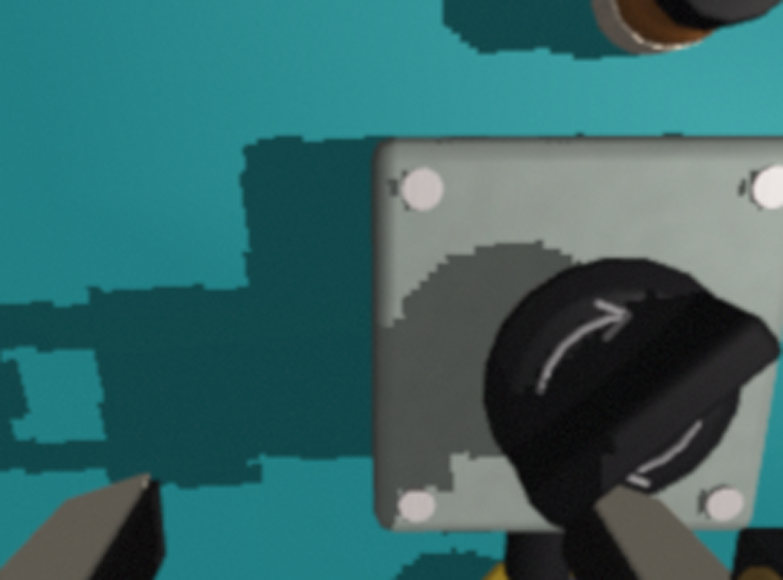

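View pics/s12.png

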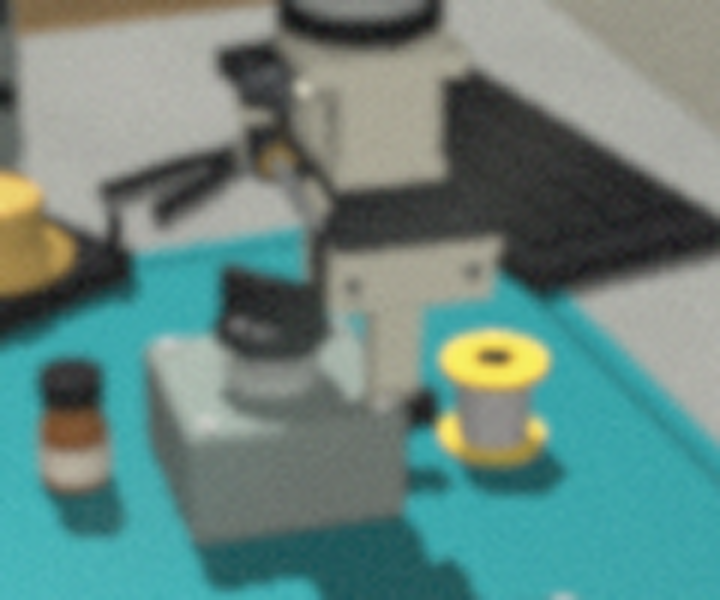

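The latch has let go: the cap popped up and the reaction dropped to about 2 N, with the ridge near 0.9 rad. I'll back the finger off so the cap turns back, then lift away.

>>> send_rows([
  [1,0.2,0,0,0],
  [1,0.4,0,0,0],
  [1,0.6,0,0,0],
  [1,0.8,0,0,0],
  [1,1,0,0,0],
  [1,1.2,0,0,0],
  [1,1.4,0,0,0],
  [1,1.6,0,0,0],
  [1,1.8,0,0,0],
  [1,2.1,0,0,0],
  [1,2.5,0,0,0],
  [1,3,0,0,0],
  [1,3,0,0,0],
])

```text
clock: 16.9
position: [0.576, 0.1228, 0.0639]
ee_rot: [-1.255, -1.135, 1.134]
force: [-0.5, -0.6, -0.7]
width: 0.998
```

>>> send_rows([
  [1,0,-1,0,0],
  [1,0,-3,0,0],
  [1,0,-6,0,0],
  [1,0,-10,0,0],
  [1,0,-12,-3,0],
  [1,0,-12,-5,0],
  [1,0,-12,-5,0],
  [1,0,-12,-5,0],
])

```text
clock: 17.9
position: [0.625, 0.1169, 0.1838]
ee_rot: [-1.255, -1.133, 1.134]
force: [-0.2, -0.3, -0.9]
width: 0.999
```

Run:
```python
from h import *
s=arm.observe(); print(s["position"],s["force"],s["ft_torque"],s["width"],s["clock"])
c=cam("wrist",s); np.savez("w13.npz",p=s["position"],r=s["ee_rot"])
w=imaging.get_image("wrist"); cv2.imwrite("pics/w13r.png",w)
im=imaging.get_image("side"); cv2.imwrite("pics/side13.png",im); cv2.imwrite("pics/top13.png",imaging.get_image("top"))
cv2.imwrite("pics/s13.png",cv2.resize(im[120:220,190:310],None,fx=6,fy=6,interpolation=cv2.INTER_CUBIC))
```

```text
[0.62497032 0.11691988 0.18384712] [-0.17390485 -0.29466334 -0.90769198] [ 0.00268961  0.05633929 -0.02033764] 0.9993693507745488 17.9
```

View pics/w13r.png

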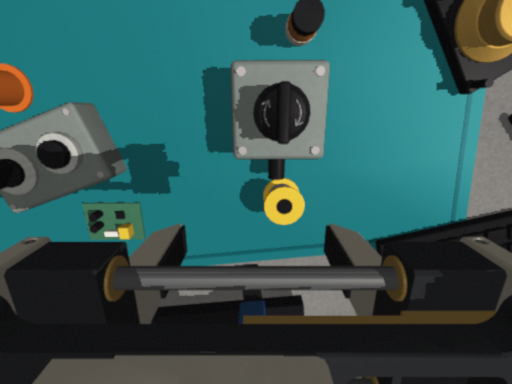

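View pics/s13.png

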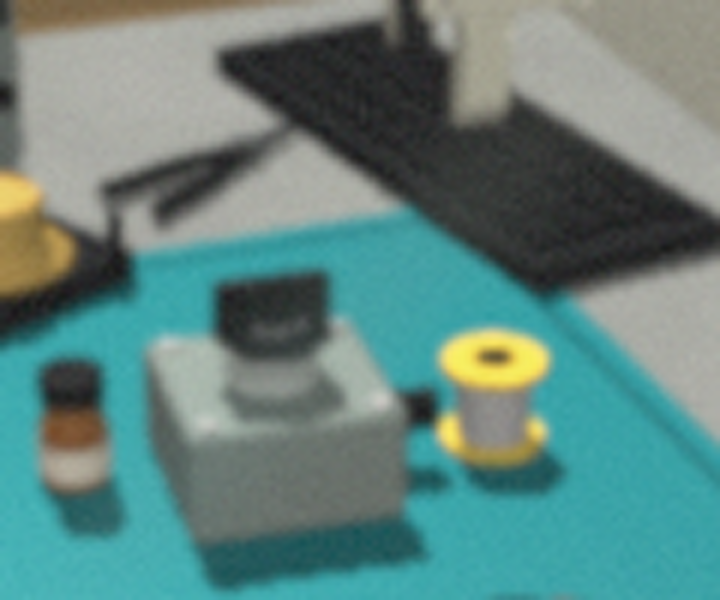

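View pics/side13.png

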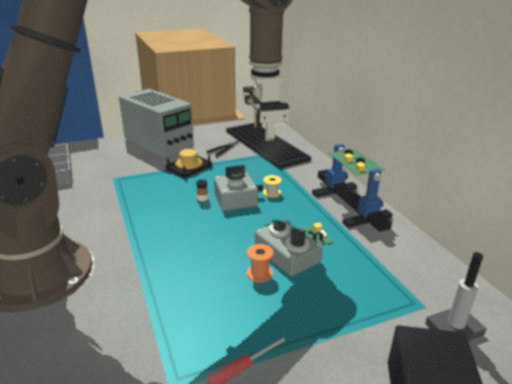

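Run:
```python
from h import *
a=cv2.imread("pics/side0.png");b=cv2.imread("pics/side13.png")
d=cv2.blur(cv2.absdiff(a,b).max(2),(3,3))
for n,(x,y,w,h) in dict(stop=(210,160,52,52),jar=(192,175,20,35),yspool=(262,170,22,32),control=(253,215,75,60),wire=(243,240,32,45),driver=(200,335,90,49),speaker=(160,140,55,40)).items(): print(n,d[y:y+h,x:x+w].max(),d[y:y+h,x:x+w].mean().round(1))
c=cam("wrist",dict(zip(("position","ee_rot"),(np.load("w13.npz")["p"],np.load("w13.npz")["r"]))))
w=cv2.imread("pics/w13r.png"); u=proj(c,[.55,.1525,.114]); print(u)
cv2.imwrite("pics/w13c.png",cv2.resize(w[60:170,225:345],None,fx=5,fy=5,interpolation=cv2.INTER_CUBIC))
```

```text
stop 8 3.6
jar 8 3.6
yspool 6 3.3
control 112 12.7
wire 6 3.6
driver 120 58.4
speaker 9 3.8
[284.60518432 112.86687638]
```

View pics/w13c.png

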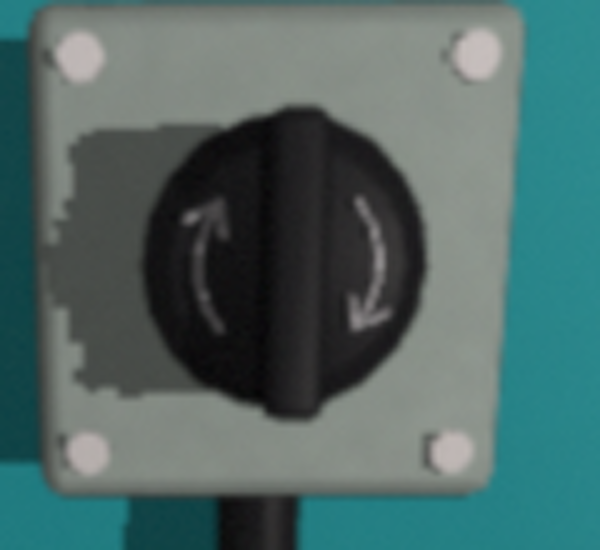

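The station region matches its pre-test image to within noise: the button is out and the ridge is straight again. The differences near the control box and screwdriver look like the arm's shadow. I'll hand in.

```bash
python3 -c "
from cell import arm
print(arm.sign_off(), arm.observe()['clock'])"
```

```text
the job is handed in; nothing more can be done
the job is handed in; nothing more can be done
```

The emergency stop test is done and handed in after about 18 s, with no wrist force reading above about 10 N.

- **Press:** I pressed the button down with closed fingertips. It resisted with about 8 N, then snapped in and stayed in.
- **Release:** I opened the jaws and used the inner face of one finger to push the far end of the ridge clockwise. The button was still latched with the ridge near 0.6 rad. It had sprung out by the next look, with the ridge at roughly 0.9 rad.
- **Return:** I backed the finger off, the cap turned back, and I lifted clear.

**Last checks:**
- The stop station in the side view matches its picture from before the test to within noise, so the button is out and the ridge straight. The final wrist view also shows the ridge straight.
- The flux jar, solder spool and wire spool also match.
- The control box and screwdriver areas differ from the first picture. I put this down to the arm's shadow; the control box looked unchanged by eye, and the robot never went near either. I did not check further.
- The circuit board got no comparison of its own.

**Disagreement with the spec:** the fingers really end about 34 mm behind the stated tool point. Two camera views showed it and contact with the button confirmed it, so I set the tip heights from that.

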